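# Find where the case cover binds and chock it short of there

### The job

The sliding cover of the blue brush case binds somewhere along its track. By its black handle slide it gently towards the orange marker, letting only the cover push that marker ahead of it, and stop as soon as you feel it bind; then back the cover off 3 to 4 cm, leaving the marker at the tight spot, and stand the small wooden block upright on the channel floor in the gap between the cover's white tongue and the marker. Do not force the cover into the tight spot, do not touch the marker with the hand, and leave the other things alone.

Things in the scene. Friction and masses are not known exactly. Their poses are not given: they have to be found in the camera images.
- case: Fixed blue steel case, 204 (x) x 440 (y) x 80 mm; origin: centre of its underside; forward (the way to push the cover) is +y, the channel is on the +x side. A hidden spot in the runner, new each time, 105 to 180 mm from the rear end of the cover's 215 mm travel, binds: from there each mm further takes about 2 N more. Over 15 N there is forcing it.
- channel_floor (a point): Middle of the floor of the aluminium channel on top of the case's +x side, axes as the case, 80 mm above the table. The channel runs along y, is 40 mm wide between its two rails, which stand 12 mm above this floor and are 6 mm thick.
- cover: Clear sliding cover with white end bars, 142 (x) x 200 (y) mm, 5 mm thick, its upper face 88 mm above the table; axes as the case, its origin is not on the cover (use its points). Sliding it takes about 2 N, and about 1 N more while it pushes the marker. It stays where it is left.
- handle (a point): Grip point on the black upright handle in the middle of the cover: a bar 14 mm thick (y) x 60 mm long (x), standing from 88 to 128 mm above the table; this point is 112 mm above the table, on the bar's centre. Axes as the case.
- tongue_front (a point): Middle of the forward (+y) face of the cover's white tongue, which reaches into the channel flush with the cover's leading edge; 90 mm above the table, tongue 32 (x) x 18 (y) mm, its top 99 mm above the table. It is 100 mm forward of the handle and 100 mm to +x of it. Axes as the case.
- marker: Orange marker, 30 (x) x 22 (y) x 16 mm, sliding in the channel in front of the tongue, top 97 mm above the table, held by about 1 N of friction; it stays where the cover pushes it. Axes as the case, origin not on the marker (use its point). At the start it stands short of the tight spot.
- marker_back (a point): Middle of the marker's rear (-y) face, which the tongue's forward face meets; 90 mm above the table. Axes as the case.
- block: Wooden block, 30 (x) x 24 (y) x 50 mm tall, about 40 g, standing on the table to the left or right of the case; origin at the centre of its underside.
- amber_bottle: Bystander: amber bottle, 48 mm across, 110 mm tall, origin at the centre of its underside.
- green_tub: Bystander: grey tub with green lid, 106 x 81 x 44 mm, origin at the centre of its underside.
- grey_tub: Bystander: grey tub with white lid, 106 x 81 x 44 mm, origin at the centre of its underside.
- cup: Bystander: white cup, 72 mm across, 85 mm tall, origin at the centre of its underside.
- brush: Bystander: brush lying on the table, 200 mm long, its x axis along it.
- jar: Bystander: clear jar with a blue cap, 60 mm across, 70 mm tall, origin at the centre of its underside.
Not all that is in view belongs to the job. Of the things shaped like the block, the wooden one is meant.

How it is judged:
By the outcome, as a careful person would: the job done as asked, in the order asked, and still so for the second after the job is handed in, with the robot touching nothing.
It also fails if it takes over 67 s, if anything falls off the work surface, if the arm or the gripper's body presses on something with over 40 N, if the wrist force passes 120 N, or if a joint passes its speed limit or range.

### The arm

A 6-joint arm with a two-finger parallel gripper is mounted at the origin on the work surface. World frame = base frame: x ahead of the robot, y to its left, z up, the work surface at z = 0. Lengths are in m, angles in degrees, forces in N, time in s.
With the tool pointing down it reaches from about 0.4 to 0.825 m from the base axis. Payload 7 kg.
Tool frame: the origin (TCP) lies at the very end of the fingers, on their centre line; the grasp point (between the pads) lies behind it (r.grasp_offset is the z of the grasp point in the tool frame, in m); z points along the fingers, y is the direction in which the jaws open and shut (so a half turn about z gives the same grasp; the last joint's range is limited). The gripper opens to 88 mm and grips with 3 to 60 N. Pads are 19 mm wide; open, the fingers measure 130 mm over their backs; the gripper's body (78 mm by 193 mm) begins 47 mm behind the grasp point.
Start: joints at [90.877, 20.546, 0.682, 0, -70.136, -16.507], TCP at [0.182, 0.65, 0.227] pointing down, gripper open.
Joint ranges: [-176.03, 176.03], [-82.01, 121.73], [-58.28, 71.71], [-173.87, 95.51], [-174.79, -0.11], [-173.66, 173.66]. Speed limits (degrees/s): [136.94, 136.94, 172.46, 180, 180, 180].

### API

Orientations are given as [roll, pitch, yaw] about the fixed x, y, z axes, in that order (R = Rz(yaw) Ry(pitch) Rx(roll)).
In Python, from plant import r gives the robot as it stands. The module is installed in compiled form; this text tells all that it offers.
- The arm moves only by the tool servo_tool, never from a script. Its argument "targets" is a list of rows, each an object of numbers: "dx", "dy", "dz": the shift along the world's x, y, z in cm; "spin": the turn about the world's z in rad; "grip": the opening in per cent of the stroke, from 0 (shut) to 100 (fully open). A call has exactly 10 rows; each row is the pose to reach, as a shift and turn from the pose commanded when the call began; what a row does not reach only later rows make up. A row lasts 1/12 s, in which the tool goes at most 41.7 mm and 7.16 degrees, less where a joint would pass 70% of its speed; a pose out of reach is approached as far as the arm can. A call with a gripper value outside its range is refused whole. The fingers move at their own pace and stop on an object; "squeeze" is the grip in N (left out, the last holds). Time passes only in rows, so rows that repeat a pose let the fingers close, or fill a call up. It gives the time, the measured TCP pose, the force and the opening at its end, in the units of the state.
- r.get_state(): the state, without advancing time (a new reading comes with each control period).
- r.capture(name): name is "side" or "top" or "wrist"; returns the picture (480x640x3 uint8, blue, green, red); there is no depth.
- r.get_calibration(name): a dict with "K" (3x3 intrinsics, pixels), "extrinsics" (4x4, takes a point from camera to world coordinates). Camera axes: x right, y down, z forward; pixel columns grow to the right and rows downward; lengths in m; the calibration is good to about 2 mm. The wrist camera is an equidistant fisheye: a pixel r from the principal point sees the ray r / f radians off the axis. A picture is of the moment at which its call begins: read the wrist's pose just before it. get_calibration takes no time and is no camera call; for the wrist camera it gives the pose at the moment of the call.
- r.close_job(): hands the job in, once; it reports no verdict.
Trained networks look in the newest picture that a camera, given by its name, has taken for a name from the list of things; names that differ only in an ending like _2 or _b are one class to them, and where a whole thing is asked for, a point or a joint stands for the part that bears it (a point fixed in the world has none). Each returns a list of dicts, best first, with "p" (0 to 1); they miss things now and then, are a little off and sometimes report something else, mostly with a low value. They report only what shows in the picture. A call takes as long as a camera call. They do not tell look-alikes from the thing itself.
- r.cut_out(name, camera): "mask" (480x640 bool, what is visible of it) and "extent" ([left, top, right, bottom] in pixels, round what is visible of it).
The state is a dict: "time_s": time; "joints": joint angles; "qd": joint speeds; "joint_torque": joint torques, N m; "tcp_pos": TCP position; "eef_rot": TCP orientation; "contact_force": force on the tool from outside, world axes, zero at the start; "moment": the same for the moment, N m; "gripper_width": finger opening in m.
Only numpy, scipy, OpenCV 4.12 (cv2) and the standard library are available. Lean on these libraries where they do the work, as an engineer would, in place of code of your own. Each camera call takes 0.05 s, during which the arm holds its last target. There are 200 camera calls.

## Working session

There is one attempt and no reset: what is moved stays moved. The work goes in short steps, Python scripts to look and compute and a tool call to move; the robot and the scene stay as the last step left them, time stands still between calls to the robot, and variables do not carry over. Pictures are saved under pics/ and viewed, about 8 in all and at most 12, crops included, and the job is handed in when it is done.

Besides the shell and the picture viewer there is one more tool, called after "Emit:" as name(argument=value, ...) on one line, values as JSON. servo_tool: Moves the arm, as the interface text tells. Its arguments: {"type":"object","properties":{"targets":{"type":"array"},"squeeze":{"type":"number"}},"required":["targets"]}

```bash
mkdir -p pics; cat > h.py <<'E'
import numpy as np, cv2
from plant import r
def ray(cam,uv,cal=None):
    c=cal or r.get_calibration(cam);K=np.array(c["K"]);T=np.array(c["extrinsics"])
    x=(uv[0]-K[0,2])/K[0,0];y=(uv[1]-K[1,2])/K[1,1]
    if cam=="wrist":
        t=np.hypot(x,y);s=np.sin(t)/t if t>1e-9 else 1;d=np.array([x*s,y*s,np.cos(t)])
    else: d=np.array([x,y,1.])
    return T[:3,3],T[:3,:3]@d
def atz(cam,uv,z,cal=None):
    o,d=ray(cam,uv,cal);return o+d*(z-o[2])/d[2]
def proj(cam,p,cal=None):
    c=cal or r.get_calibration(cam);K=np.array(c["K"]);T=np.array(c["extrinsics"])
    q=T[:3,:3].T@(np.array(p)-T[:3,3])
    if cam=="wrist":
        t=np.arctan2(np.hypot(q[0],q[1]),q[2]);n=np.hypot(q[0],q[1])+1e-12;q=np.array([q[0]/n*t,q[1]/n*t,1])
    return K[0,0]*q[0]/q[2]+K[0,2],K[1,1]*q[1]/q[2]+K[1,2]
E
python3 - <<'E'
from h import *
print(r.get_state(),r.grasp_offset)
ims=[]
for c in("top","side","wrist"):
    im=r.capture(c);cv2.imwrite(f"pics/{c}0.png",im);ims.append(im)
    k=r.get_calibration(c);print(c,np.round(k["K"],1).tolist(),np.round(k["extrinsics"],3).tolist())
    for n in("case","cover","handle","tongue_front","marker","block"):
        for d in r.cut_out(n,c)[:3]:
            m=d["mask"].astype(np.uint8);rc=cv2.minAreaRect(cv2.findNonZero(m))
            print(c,n,round(d["p"],2),d["extent"],np.round(rc[0],1),np.round(rc[1],1),round(rc[2],1))
E
```

```text
{'time_s': 0.0, 'joints': array([ 9.08757702e+01,  2.05919953e+01,  6.32735345e-01, -2.20530777e-02,
       -7.01337761e+01, -1.65077700e+01]), 'qd': array([-0.00607963, -0.15124644, -0.05551404, -0.02919848, -0.01295171,
        0.03410861]), 'joint_torque': array([-4.08408696e-04, -5.82718670e+01,  2.93047410e+01,  6.99748859e+00,
        6.86637824e-03, -1.49787202e-04]), 'tcp_pos': array([0.18175621, 0.64955827, 0.22560238]), 'eef_rot': array([ 1.79904908e+02, -6.56207899e-03, -1.56395054e+01]), 'contact_force': array([-0.02214641, -1.02686954,  0.34624525]), 'moment': array([ 0.01372053, -0.03646037, -0.03382162]), 'gripper_width': 0.08760714509464664} -0.0188
top [[608.6, 0.0, 316.9], [0.0, 608.6, 231.4], [0.0, 0.0, 1.0]] [[0.03, -0.978, 0.205, 0.272], [-1.0, -0.028, 0.011, -0.028], [-0.005, -0.205, -0.979, 1.567], [0.0, 0.0, 0.0, 1.0]]
top case 0.93 [236.7, 196.5, 421.5, 301.6] [328.7 247.2] [178.9  83.4] 8.0
top cover 0.81 [315.1, 205.7, 402.5, 293.8] [361.6 248.1] [82.7 75.5] 8.5
top handle 0.93 [313.8, 205.3, 403.5, 292.3] [361.2 247.9] [83.2 75.7] 8.3
top tongue_front 0.73
[... 562 characters left out ...]
1.1, 183.3, 398.0, 324.9] [328.2 248.8] [ 81.5 150.4] 32.5
side cover 0.78 [297.0, 192.3, 387.9, 253.2] [342.7 218.3] [74.2 54. ] 21.0
side handle 0.87 [298.0, 191.2, 386.1, 253.6] [343.3 218.1] [74.5 55. ] 21.8
side handle 0.54 [260.5, 181.8, 391.7, 325.1] [327.9 249.6] [ 81.3 149.5] 32.7
side tongue_front 0.6 [297.6, 192.6, 387.6, 253.6] [342.8 218. ] [73.4 57.4] 23.2
side block 0.68 [292.8, 357.8, 305.6, 382.3] [298. 369.] [22. 14.] 90.0
side block 0.5 [270.2, 401.8, 286.0, 429.7] [278.2 413.4] [22.7 13.1] 78.7
wrist [[371.6, 0.0, 318.4], [0.0, 371.6, 245.8], [0.0, 0.0, 1.0]] [[-0.27, -0.924, -0.271, 0.257], [-0.963, 0.259, 0.075, 0.63], [0.001, 0.281, -0.96, 0.385], [0.0, 0.0, 0.0, 1.0]]
```

View pics/top0.png

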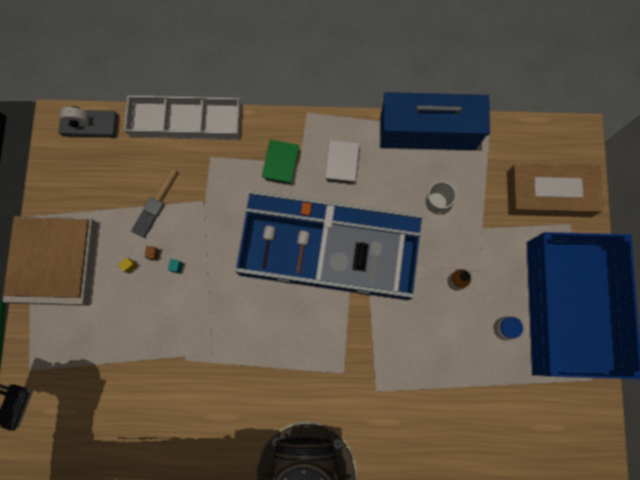

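View pics/side0.png

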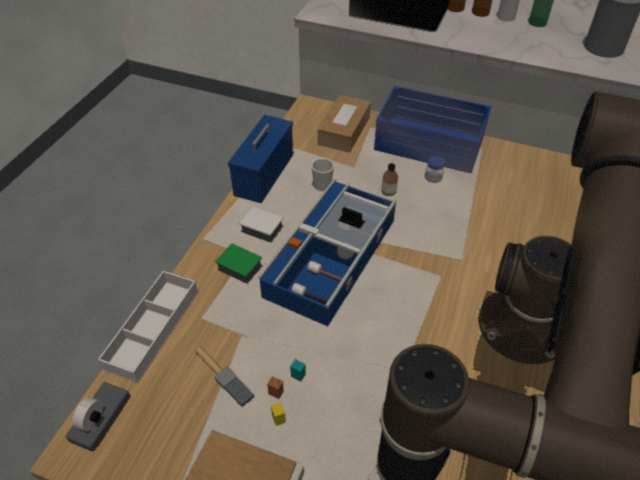

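The top view has the case at about (329,247) and yawed about 8°. The handle is at (361,257), the tongue at (328,215) and the orange marker at (306,209). The block-like things are yellow (127,265), brown (152,252) and teal (175,266), and the side view agrees with this. Next I measure from enlarged crops.

```bash
python3 - <<'E'
from h import *
t=cv2.imread("pics/top0.png");w=cv2.imread("pics/wrist0.png")
a=cv2.resize(t[190:305,230:430],None,fx=4,fy=4,interpolation=cv2.INTER_CUBIC)[:440]
b=cv2.resize(w,(213,160));m=np.zeros((600,800,3),np.uint8);m[:440]=a;m[440:,:213]=b
m[440:,220:540]=cv2.resize(t[235:275,110:190],(320,160),interpolation=cv2.INTER_CUBIC)
cv2.imwrite("pics/m1.png",m)
hsv=cv2.cvtColor(t,cv2.COLOR_BGR2HSV)
# orange marker
o=cv2.inRange(hsv,(3,150,120),(20,255,255));o[:, :290]=0;o[:,320:]=0;print("orange",cv2.minAreaRect(cv2.findNonZero(o)))
k=cv2.inRange(t,(0,0,0),(25,25,25));k[:,:350]=0;k[:,372:]=0;k[:240]=0;k[275:]=0;rc=cv2.minAreaRect(cv2.findNonZero(k));print("black",rc)
for n,(u,v),z in(("brown",(151.7,252.1),.04),("case",(328.7,247.2),.08),("handle",rc[0],.125),("marker",(306,209),.097),("tongue",(329,215),.099)):
    print(n,atz("top",(u,v),z).round(3))
E
```

```text
orange ((305.5, 208.5), (9.0, 7.0), 90.0)
black ((360.3800048828125, 256.3399963378906), (10.465182304382324, 25.73868751525879), 8.130102157592773)
brown [0.525 0.409 0.04 ]
case [ 0.544 -0.042  0.08 ]
handle [ 0.515 -0.118  0.125]
marker [0.635 0.018 0.097]
tongue [ 0.621 -0.04   0.099]
```

View pics/m1.png

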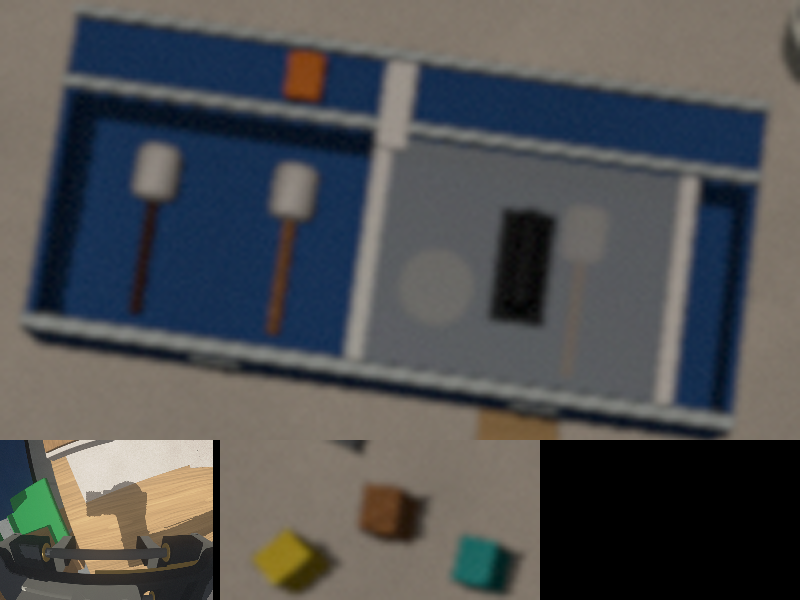

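Emit:
servo_tool(targets=[{"dx":2.5,"dy":-3,"dz":0,"spin":0.05},{"dx":5,"dy":-6,"dz":0,"spin":0.1},{"dx":8,"dy":-9,"dz":0,"spin":0.15},{"dx":11,"dy":-12,"dz":0,"spin":0.15},{"dx":14,"dy":-15.5,"dz":0,"spin":0.15},{"dx":16,"dy":-19,"dz":0,"spin":0.15},{"dx":18,"dy":-22.5,"dz":0,"spin":0.15},{"dx":20,"dy":-26,"dz":0,"spin":0.15},{"dx":21.5,"dy":-29.5,"dz":0,"spin":0.15},{"dx":23,"dy":-33,"dz":0,"spin":0.15}])

```text
validation failed for argument at $.ta...
```

Emit:
servo_tool(targets=[{"dx":1,"dy":-4,"grip":60},{"dx":2,"dy":-8,"grip":60},{"dx":3,"dy":-12,"grip":60},{"dx":4,"dy":-16,"grip":60},{"dx":5,"dy":-20,"grip":60},{"dx":6,"dy":-24,"grip":60},{"dx":7,"dy":-28,"grip":60},{"dx":8,"dy":-32,"grip":60},{"dx":9,"dy":-36,"grip":60},{"dx":10,"dy":-39.5,"grip":60}])

```text
validation failed for argument at $.ta...
```

Emit:
servo_tool(targets=[{"dx":0,"dy":-4},{"dx":0,"dy":-4},{"dx":0,"dy":-4},{"dx":0,"dy":-4},{"dx":0,"dy":-4},{"dx":0,"dy":-4},{"dx":0,"dy":-4},{"dx":0,"dy":-4},{"dx":0,"dy":-4},{"dx":0,"dy":-4}])

```text
validation failed for argument at $.ta...
```

```bash
python3 - <<'E'
from h import *
s=r.get_state();print(s["time_s"],s["tcp_pos"],s["eef_rot"],s["contact_force"],s["gripper_width"])
import pickle
pickle.dump(r.get_calibration("wrist"),open("w1.pkl","wb"))
im=r.capture("wrist");cv2.imwrite("pics/w1.png",im)
for n in("handle","marker","tongue_front"):
    for d in r.cut_out(n,"wrist")[:2]:print(n,round(d["p"],2),d["extent"])
e=lambda u,v:(u/4+230,v/4+190)
P=[atz("top",e(78,14),.092),atz("top",e(766,108),.092),atz("top",e(25,320),.088),atz("top",e(730,420),.088)]
for p in P:print(p.round(4))
for a,b in((0,1),(2,3)):
    d=P[a]-P[b];print(np.degrees(np.arctan2(-d[0],d[1])),np.linalg.norm(d))
E
```

```text
1.05 [0.18189539 0.65001097 0.22655779] [ 1.79999623e+02 -6.87570014e-04 -1.56324530e+01] [-0.53752061 -0.19908613  0.18836843] 0.08735559673749627
[0.6727 0.1608 0.092 ]
[ 0.6244 -0.27    0.092 ]
[0.4789 0.1836 0.088 ]
[ 0.4302 -0.2478  0.088 ]
-6.396923886634512 0.4335438516831961
-6.442778623022642 0.43418651555923826
```

View pics/w1.png

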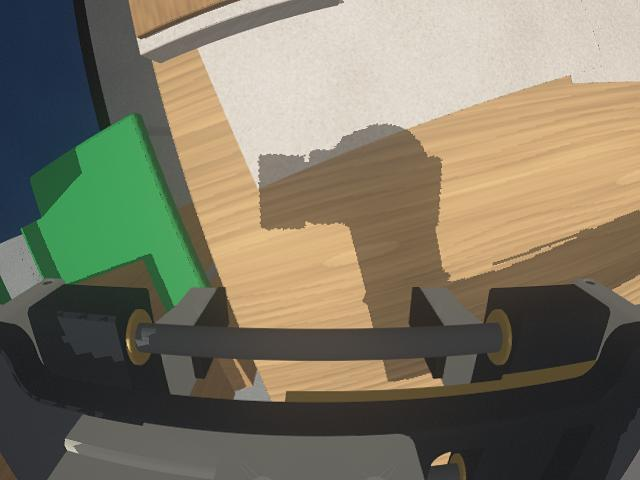

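The moves were refused, probably because each row needs all five fields. The picture shows the start view with nothing relevant in it. I'll resend with all fields. The case yaw measures −6.4°.

Emit:
servo_tool(targets=[{"dx":2.5,"dy":-3,"dz":0,"spin":0.05,"grip":100},{"dx":5,"dy":-6,"dz":0,"spin":0.1,"grip":100},{"dx":8,"dy":-9,"dz":0,"spin":0.16,"grip":100},{"dx":11,"dy":-12,"dz":0,"spin":0.16,"grip":100},{"dx":14,"dy":-15.5,"dz":0,"spin":0.16,"grip":100},{"dx":16,"dy":-19,"dz":0,"spin":0.16,"grip":100},{"dx":18,"dy":-22.5,"dz":0,"spin":0.16,"grip":100},{"dx":20,"dy":-26,"dz":0,"spin":0.16,"grip":100},{"dx":21.5,"dy":-29.5,"dz":0,"spin":0.16,"grip":100},{"dx":23,"dy":-33,"dz":0,"spin":0.16,"grip":100}])

```text
time_s: 2.08
tcp_pos: [0.4125, 0.318, 0.2268]
eef_rot: [-180.0, -0.0, -6.5]
contact_force: [0.5, -0.1, -0.2]
gripper_width: 0.0876
```

Emit:
servo_tool(targets=[{"dx":1,"dy":-4,"dz":0,"spin":0,"grip":60},{"dx":2,"dy":-8,"dz":0,"spin":0,"grip":60},{"dx":3,"dy":-12,"dz":0,"spin":0,"grip":60},{"dx":4,"dy":-16,"dz":0,"spin":0,"grip":60},{"dx":5,"dy":-20,"dz":0,"spin":0,"grip":60},{"dx":6,"dy":-24,"dz":0,"spin":0,"grip":60},{"dx":7,"dy":-28,"dz":0,"spin":0,"grip":60},{"dx":8,"dy":-32,"dz":0,"spin":0,"grip":60},{"dx":9,"dy":-36,"dz":0,"spin":0,"grip":60},{"dx":9.5,"dy":-40,"dz":0,"spin":0,"grip":60}])

```text
time_s: 2.92
tcp_pos: [0.5075, -0.0821, 0.2269]
eef_rot: [-180.0, -0.1, -6.5]
contact_force: [1.3, 1.2, 0.2]
gripper_width: 0.0528
```

```bash
python3 - <<'E'
from h import *
s=r.get_state();print(s["time_s"],s["tcp_pos"],s["eef_rot"],s["contact_force"],s["gripper_width"])
import pickle
pickle.dump(r.get_calibration("wrist"),open("w1.pkl","wb"))
im=r.capture("wrist");cv2.imwrite("pics/w1.png",im)
E
```

```text
2.9167 [ 0.5075072  -0.08207935  0.22693917] [-1.79993352e+02 -6.35898285e-02 -6.45212497e+00] [1.32285345 1.2384548  0.22692633] 0.052756948183698124
```

View pics/w1.png

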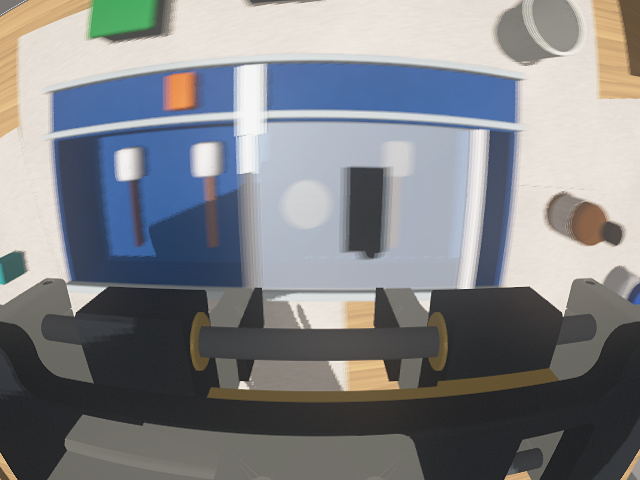

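This wrist view has the marker at (180,91), the tongue at (251,100) and the handle bar at x 345–386, y 168–252. I convert these to positions.

```bash
python3 - <<'E'
from h import *
import pickle
c=pickle.load(open("w1.pkl","rb"))
print(np.round(c["extrinsics"],3).tolist())
Y=np.radians(-6.42);ex=np.array([np.cos(Y),np.sin(Y)]);ey=np.array([-ex[1],ex[0]])
def s(n,uv,z):
    p=atz("wrist",uv,z,c);print(n,p.round(4),"case xy",(p[:2]@ex).round(4),(p[:2]@ey).round(4))
for z in(.088,.128):
  for uv in((345,167),(388,167),(345,252),(386,252)):s("handle z%.3f"%z,uv,z)
s("mk L top",(166,75),.097);s("mk R bot",(196,109),.097);s("mk R top",(195,73),.097);s("tongue L",(233,66),.099);s("tongue L",(232,130),.099)
s("case corner",(51,92),.092);s("cc",(522,77),.092);s("cc in",(50,134),.092);s("cc in",(520,128),.092)
for cam in("top",):
    p=atz(cam,(360.4,256.3),.118);print(p,p[:2]@ex,p[:2]@ey)
E
```

```text
[[-0.112, -0.954, -0.279, 0.584], [-0.994, 0.108, 0.031, -0.09], [0.001, 0.28, -0.96, 0.385], [0.0, 0.0, 0.0, 1.0]]
handle z0.088 [ 0.5608 -0.1094  0.088 ] case xy 0.5695 -0.046
handle z0.088 [ 0.5575 -0.1441  0.088 ] case xy 0.5701 -0.0808
handle z0.088 [ 0.4902 -0.1025  0.088 ] case xy 0.4986 -0.047
handle z0.088 [ 0.4862 -0.1372  0.088 ] case xy 0.4985 -0.082
handle z0.128 [ 0.5639 -0.1068  0.128 ] case xy 0.5724 -0.0431
handle z0.128 [ 0.5611 -0.1368  0.128 ] case xy 0.5729 -0.0732
handle z0.128 [ 0.5029 -0.1009  0.128 ] case xy 0.511 -0.044
handle z0.128 [ 0.4994 -0.1309  0.128 ] case xy 0.5109 -0.0743
mk L top [0.6567 0.0244 0.097 ] case xy 0.6499 0.0977
mk R bot [0.6232 0.002  0.097 ] case xy 0.6191 0.0717
mk R top [ 6.527e-01 -5.000e-04  9.700e-02] case xy 0.6487 0.0725
tongue L [ 0.6518 -0.0323  0.099 ] case xy 0.6513 0.0408
tongue L [ 0.6013 -0.0255  0.099 ] case xy 0.6004 0.0419
case corner [0.676  0.1501 0.092 ] case xy 0.655 0.2248
cc [ 0.6296 -0.2718  0.092 ] case xy 0.6561 -0.1997
cc in [0.6363 0.157  0.092 ] case xy 0.6148 0.2272
cc in [ 0.5845 -0.265   0.092 ] case xy 0.6105 -0.198
[ 0.51667909 -0.11813144  0.118     ] 0.5266479340152875 -0.05961773896808464
```

Emit:
servo_tool(targets=[{"dx":0.5,"dy":-1.5,"dz":0,"spin":0,"grip":60},{"dx":1,"dy":-3,"dz":0,"spin":0,"grip":60},{"dx":1.4,"dy":-3.7,"dz":-1,"spin":0,"grip":60},{"dx":1.4,"dy":-3.7,"dz":-3,"spin":0,"grip":60},{"dx":1.4,"dy":-3.7,"dz":-5,"spin":0,"grip":60},{"dx":1.4,"dy":-3.7,"dz":-6,"spin":0,"grip":60},{"dx":1.4,"dy":-3.7,"dz":-7,"spin":0,"grip":60},{"dx":1.4,"dy":-3.7,"dz":-8,"spin":0,"grip":60},{"dx":1.4,"dy":-3.7,"dz":-8,"spin":0,"grip":60},{"dx":1.4,"dy":-3.7,"dz":-8,"spin":0,"grip":60}])

```text
time_s: 3.8
tcp_pos: [0.5209, -0.1168, 0.1465]
eef_rot: [180.0, 0.0, -6.4]
contact_force: [-0.5, -0.3, 0.6]
gripper_width: 0.0525
```

```bash
python3 - <<'E'
from h import *
s=r.get_state();print(s["time_s"],s["tcp_pos"],s["eef_rot"],s["contact_force"],s["gripper_width"])
im=r.capture("wrist");cv2.imwrite("pics/w2.png",im)
for z in(.088,.128):print(proj("wrist",(s["tcp_pos"][0],s["tcp_pos"][1],z)))
E
```

```text
3.8 [ 0.52093059 -0.11678744  0.14645263] [ 1.79982165e+02  2.63783008e-02 -6.42988585e+00] [-0.47046806 -0.26591254  0.57383247] 0.052547464474258204
(np.float64(318.62817683895514), np.float64(267.8397477337513))
(np.float64(318.76474124039294), np.float64(293.73611762492106))
```

View pics/w2.png

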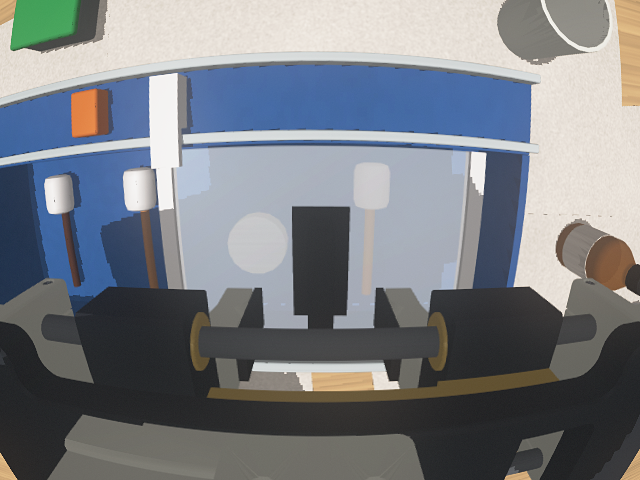

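The picture is sharp now. The handle bar is at x 293–350, y 207–315, roughly between the fingers. The marker is at x 72–108, y 90–137, and the tongue's left edge is at x≈150.

```bash
python3 - <<'E'
from h import *
import pickle
c=r.get_calibration("wrist");pickle.dump(c,open("w2.pkl","wb"))
Y=np.radians(-6.42);ex=np.array([np.cos(Y),np.sin(Y)]);ey=np.array([-ex[1],ex[0]])
def s(n,uv,z):
    p=atz("wrist",uv,z,c);print(n,uv,z,"case xy",(p[:2]@ex).round(4),(p[:2]@ey).round(4))
q=np.array(c["extrinsics"])[:2,3];print("cam",q@ex,q@ey);t=r.get_state()["tcp_pos"][:2];print("tcp",t@ex,t@ey)
for z in(.088,.128):
  for uv in((293,207),(350,207),(293,315),(348,315)):s("handle",uv,z)
s("mk",(71,92),.097);s("mk",(98,90),.097);s("mk",(99,136),.097);s("mk",(72,138),.097)
s("tongue",(150,77),.099);s("tongue",(178,73),.099);s("tongue",(150,166),.099);s("tongue",(180,167),.099)
s("rail out",(350,54),.092);s("rail in",(350,135),.092);s("rail in2",(350,142),.092)
s("railend",(538,80),.092)
E
```

```text
cam 0.608561564275383 -0.05743206013661946
tcp 0.5311139465374877 -0.05777427322201686
handle (293, 207) 0.088 case xy 0.569 -0.0426
handle (350, 207) 0.088 case xy 0.569 -0.0765
handle (293, 315) 0.088 case xy 0.4979 -0.0411
handle (348, 315) 0.088 case xy 0.4978 -0.077
handle (293, 207) 0.128 case xy 0.5763 -0.0453
handle (350, 207) 0.128 case xy 0.5763 -0.073
handle (293, 315) 0.128 case xy 0.5182 -0.0441
handle (348, 315) 0.128 case xy 0.5182 -0.0734
mk (71, 92) 0.097 case xy 0.6508 0.1014
mk (98, 90) 0.097 case xy 0.6485 0.0791
mk (99, 136) 0.097 case xy 0.619 0.079
mk (72, 138) 0.097 case xy 0.6202 0.1014
tongue (150, 77) 0.099 case xy 0.6508 0.0405
tongue (178, 73) 0.099 case xy 0.651 0.0224
tongue (150, 166) 0.099 case xy 0.5974 0.0419
tongue (180, 167) 0.099 case xy 0.5957 0.0224
rail out (350, 54) 0.092 case xy 0.6591 -0.0756
rail in (350, 135) 0.092 case xy 0.6116 -0.0756
rail in2 (350, 142) 0.092 case xy 0.6076 -0.0756
railend (538, 80) 0.092 case xy 0.656 -0.1974
```

The handle looks about 28 mm wide, against the 14 mm stated. I check a contrast-enhanced crop before closing on it.

```bash
python3 - <<'E'
from h import *
im=cv2.imread("pics/w2.png")[190:345,255:400];a=cv2.resize(np.clip(im.astype(float)*4,0,255).astype(np.uint8),None,fx=3.4,fy=3.4)
b=r.capture("side");b=cv2.resize(np.clip(b[195:255,310:390].astype(float)*2,0,255).astype(np.uint8),(290,218))
m=np.zeros((560,800,3),np.uint8);m[:a.shape[0],:a.shape[1]]=a;m[:218,500:790]=b
cv2.imwrite("pics/m2.png",m)
E
```

```text
(no output)
```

View pics/m2.png

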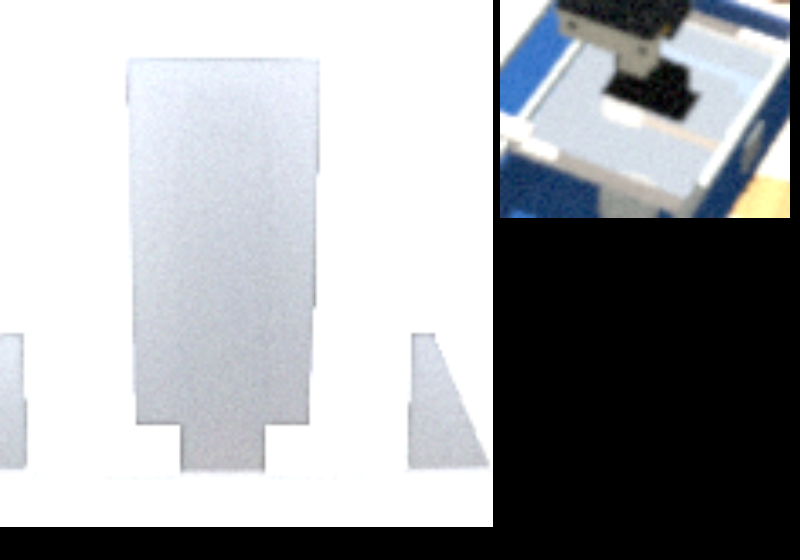

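The handle stands on a wide foot about 34 × 71 mm, and the upright is thin and centred at case xy (0.5335, −0.0595). I descend to TCP z≈0.099 to clear the foot and close.

Emit:
servo_tool(targets=[{"dx":0.2,"dy":-0.2,"dz":-1,"spin":0,"grip":60},{"dx":0.2,"dy":-0.2,"dz":-2,"spin":0,"grip":60},{"dx":0.2,"dy":-0.2,"dz":-3,"spin":0,"grip":60},{"dx":0.2,"dy":-0.2,"dz":-4,"spin":0,"grip":60},{"dx":0.2,"dy":-0.2,"dz":-4.7,"spin":0,"grip":60},{"dx":0.2,"dy":-0.2,"dz":-4.7,"spin":0,"grip":50},{"dx":0.2,"dy":-0.2,"dz":-4.7,"spin":0,"grip":40},{"dx":0.2,"dy":-0.2,"dz":-4.7,"spin":0,"grip":30},{"dx":0.2,"dy":-0.2,"dz":-4.7,"spin":0,"grip":22},{"dx":0.2,"dy":-0.2,"dz":-4.7,"spin":0,"grip":22}], squeeze=20)

```text
time_s: 4.73
tcp_pos: [0.5232, -0.1189, 0.1001]
eef_rot: [-180.0, -0.1, -6.5]
contact_force: [0.8, -0.3, 0.0]
gripper_width: 0.025
```

Emit:
servo_tool(targets=[{"dx":0,"dy":0,"dz":0,"spin":0,"grip":18},{"dx":0,"dy":0,"dz":0,"spin":0,"grip":15},{"dx":0,"dy":0,"dz":0,"spin":0,"grip":10},{"dx":0,"dy":0,"dz":0,"spin":0,"grip":5},{"dx":0,"dy":0,"dz":0,"spin":0,"grip":0},{"dx":0,"dy":0,"dz":0,"spin":0,"grip":0},{"dx":0,"dy":0,"dz":0,"spin":0,"grip":0},{"dx":0,"dy":0,"dz":0,"spin":0,"grip":0},{"dx":0,"dy":0,"dz":0,"spin":0,"grip":0},{"dx":0,"dy":0,"dz":0,"spin":0,"grip":0}])

```text
time_s: 5.57
tcp_pos: [0.523, -0.119, 0.0998]
eef_rot: [-180.0, -0.0, -6.5]
contact_force: [-1.4, 1.7, 5.7]
gripper_width: 0.0138
```

Gripped at 13.8 mm, as it should be. Now I slide along the case's +y, direction (0.112, 0.994). The first 30 mm is before marker contact.

Emit:
servo_tool(targets=[{"dx":0.02,"dy":0.2,"dz":0,"spin":0,"grip":0},{"dx":0.06,"dy":0.5,"dz":0,"spin":0,"grip":0},{"dx":0.1,"dy":0.9,"dz":0,"spin":0,"grip":0},{"dx":0.145,"dy":1.3,"dz":0,"spin":0,"grip":0},{"dx":0.19,"dy":1.7,"dz":0,"spin":0,"grip":0},{"dx":0.235,"dy":2.1,"dz":0,"spin":0,"grip":0},{"dx":0.28,"dy":2.5,"dz":0,"spin":0,"grip":0},{"dx":0.31,"dy":2.8,"dz":0,"spin":0,"grip":0},{"dx":0.33,"dy":2.95,"dz":0,"spin":0,"grip":0},{"dx":0.335,"dy":3.0,"dz":0,"spin":0,"grip":0}])

```text
time_s: 6.4
tcp_pos: [0.5266, -0.0889, 0.0998]
eef_rot: [180.0, -0.0, -6.4]
contact_force: [-0.5, -1.5, 6.1]
gripper_width: 0.0137
```

Emit:
servo_tool(targets=[{"dx":0.02,"dy":0.15,"dz":0,"spin":0,"grip":0},{"dx":0.035,"dy":0.3,"dz":0,"spin":0,"grip":0},{"dx":0.05,"dy":0.45,"dz":0,"spin":0,"grip":0},{"dx":0.065,"dy":0.6,"dz":0,"spin":0,"grip":0},{"dx":0.085,"dy":0.75,"dz":0,"spin":0,"grip":0},{"dx":0.1,"dy":0.9,"dz":0,"spin":0,"grip":0},{"dx":0.115,"dy":1.05,"dz":0,"spin":0,"grip":0},{"dx":0.135,"dy":1.2,"dz":0,"spin":0,"grip":0},{"dx":0.15,"dy":1.35,"dz":0,"spin":0,"grip":0},{"dx":0.17,"dy":1.5,"dz":0,"spin":0,"grip":0}])

```text
time_s: 7.23
tcp_pos: [0.5283, -0.0742, 0.0998]
eef_rot: [180.0, -0.0, -6.5]
contact_force: [-0.3, -3.3, 5.3]
gripper_width: 0.0137
```

Emit:
servo_tool(targets=[{"dx":0.01,"dy":0.1,"dz":0,"spin":0,"grip":0},{"dx":0.02,"dy":0.2,"dz":0,"spin":0,"grip":0},{"dx":0.035,"dy":0.3,"dz":0,"spin":0,"grip":0},{"dx":0.045,"dy":0.4,"dz":0,"spin":0,"grip":0},{"dx":0.055,"dy":0.5,"dz":0,"spin":0,"grip":0},{"dx":0.065,"dy":0.6,"dz":0,"spin":0,"grip":0},{"dx":0.08,"dy":0.7,"dz":0,"spin":0,"grip":0},{"dx":0.09,"dy":0.8,"dz":0,"spin":0,"grip":0},{"dx":0.1,"dy":0.9,"dz":0,"spin":0,"grip":0},{"dx":0.11,"dy":1.0,"dz":0,"spin":0,"grip":0}])

```text
time_s: 8.07
tcp_pos: [0.5295, -0.0642, 0.0999]
eef_rot: [180.0, -0.0, -6.5]
contact_force: [1.4, -2.8, 5.0]
gripper_width: 0.0144
```

Baseline with the marker is about 3 N. Now 4 mm steps.

Emit:
servo_tool(targets=[{"dx":0.005,"dy":0.05,"dz":0,"spin":0,"grip":0},{"dx":0.01,"dy":0.1,"dz":0,"spin":0,"grip":0},{"dx":0.017,"dy":0.15,"dz":0,"spin":0,"grip":0},{"dx":0.022,"dy":0.2,"dz":0,"spin":0,"grip":0},{"dx":0.028,"dy":0.25,"dz":0,"spin":0,"grip":0},{"dx":0.033,"dy":0.3,"dz":0,"spin":0,"grip":0},{"dx":0.038,"dy":0.34,"dz":0,"spin":0,"grip":0},{"dx":0.042,"dy":0.38,"dz":0,"spin":0,"grip":0},{"dx":0.045,"dy":0.4,"dz":0,"spin":0,"grip":0},{"dx":0.045,"dy":0.4,"dz":0,"spin":0,"grip":0}])

```text
time_s: 8.9
tcp_pos: [0.5299, -0.0602, 0.0998]
eef_rot: [180.0, -0.0, -6.5]
contact_force: [0.3, -2.2, 5.5]
gripper_width: 0.0136
```

Emit:
servo_tool(targets=[{"dx":0.005,"dy":0.05,"dz":0,"spin":0,"grip":0},{"dx":0.01,"dy":0.1,"dz":0,"spin":0,"grip":0},{"dx":0.017,"dy":0.15,"dz":0,"spin":0,"grip":0},{"dx":0.022,"dy":0.2,"dz":0,"spin":0,"grip":0},{"dx":0.028,"dy":0.25,"dz":0,"spin":0,"grip":0},{"dx":0.033,"dy":0.3,"dz":0,"spin":0,"grip":0},{"dx":0.038,"dy":0.34,"dz":0,"spin":0,"grip":0},{"dx":0.042,"dy":0.38,"dz":0,"spin":0,"grip":0},{"dx":0.045,"dy":0.4,"dz":0,"spin":0,"grip":0},{"dx":0.045,"dy":0.4,"dz":0,"spin":0,"grip":0}])

```text
time_s: 9.73
tcp_pos: [0.5304, -0.0561, 0.0998]
eef_rot: [180.0, -0.0, -6.5]
contact_force: [1.0, -3.2, 5.3]
gripper_width: 0.0142
```

Emit:
servo_tool(targets=[{"dx":0.005,"dy":0.05,"dz":0,"spin":0,"grip":0},{"dx":0.01,"dy":0.1,"dz":0,"spin":0,"grip":0},{"dx":0.017,"dy":0.15,"dz":0,"spin":0,"grip":0},{"dx":0.022,"dy":0.2,"dz":0,"spin":0,"grip":0},{"dx":0.028,"dy":0.25,"dz":0,"spin":0,"grip":0},{"dx":0.033,"dy":0.3,"dz":0,"spin":0,"grip":0},{"dx":0.038,"dy":0.34,"dz":0,"spin":0,"grip":0},{"dx":0.042,"dy":0.38,"dz":0,"spin":0,"grip":0},{"dx":0.045,"dy":0.4,"dz":0,"spin":0,"grip":0},{"dx":0.045,"dy":0.4,"dz":0,"spin":0,"grip":0}])

```text
time_s: 10.57
tcp_pos: [0.5309, -0.0521, 0.0999]
eef_rot: [180.0, -0.1, -6.5]
contact_force: [0.4, -2.1, 4.7]
gripper_width: 0.0142
```

Emit:
servo_tool(targets=[{"dx":0.005,"dy":0.05,"dz":0,"spin":0,"grip":0},{"dx":0.01,"dy":0.1,"dz":0,"spin":0,"grip":0},{"dx":0.017,"dy":0.15,"dz":0,"spin":0,"grip":0},{"dx":0.022,"dy":0.2,"dz":0,"spin":0,"grip":0},{"dx":0.028,"dy":0.25,"dz":0,"spin":0,"grip":0},{"dx":0.033,"dy":0.3,"dz":0,"spin":0,"grip":0},{"dx":0.038,"dy":0.34,"dz":0,"spin":0,"grip":0},{"dx":0.042,"dy":0.38,"dz":0,"spin":0,"grip":0},{"dx":0.045,"dy":0.4,"dz":0,"spin":0,"grip":0},{"dx":0.045,"dy":0.4,"dz":0,"spin":0,"grip":0}])

```text
time_s: 11.4
tcp_pos: [0.5313, -0.048, 0.0999]
eef_rot: [180.0, -0.1, -6.4]
contact_force: [1.5, -2.5, 4.2]
gripper_width: 0.0139
```

Emit:
servo_tool(targets=[{"dx":0.005,"dy":0.05,"dz":0,"spin":0,"grip":0},{"dx":0.01,"dy":0.1,"dz":0,"spin":0,"grip":0},{"dx":0.017,"dy":0.15,"dz":0,"spin":0,"grip":0},{"dx":0.022,"dy":0.2,"dz":0,"spin":0,"grip":0},{"dx":0.028,"dy":0.25,"dz":0,"spin":0,"grip":0},{"dx":0.033,"dy":0.3,"dz":0,"spin":0,"grip":0},{"dx":0.038,"dy":0.34,"dz":0,"spin":0,"grip":0},{"dx":0.042,"dy":0.38,"dz":0,"spin":0,"grip":0},{"dx":0.045,"dy":0.4,"dz":0,"spin":0,"grip":0},{"dx":0.045,"dy":0.4,"dz":0,"spin":0,"grip":0}])

```text
time_s: 12.23
tcp_pos: [0.5318, -0.044, 0.0998]
eef_rot: [180.0, -0.1, -6.5]
contact_force: [2.4, -3.5, 5.4]
gripper_width: 0.0137
```

Emit:
servo_tool(targets=[{"dx":0.005,"dy":0.05,"dz":0,"spin":0,"grip":0},{"dx":0.01,"dy":0.1,"dz":0,"spin":0,"grip":0},{"dx":0.015,"dy":0.15,"dz":0,"spin":0,"grip":0},{"dx":0.02,"dy":0.2,"dz":0,"spin":0,"grip":0},{"dx":0.026,"dy":0.25,"dz":0,"spin":0,"grip":0},{"dx":0.032,"dy":0.3,"dz":0,"spin":0,"grip":0},{"dx":0.037,"dy":0.34,"dz":0,"spin":0,"grip":0},{"dx":0.042,"dy":0.38,"dz":0,"spin":0,"grip":0},{"dx":0.045,"dy":0.4,"dz":0,"spin":0,"grip":0},{"dx":0.045,"dy":0.4,"dz":0,"spin":0,"grip":0}])

```text
time_s: 13.07
tcp_pos: [0.5323, -0.04, 0.0998]
eef_rot: [180.0, -0.1, -6.5]
contact_force: [1.5, -2.9, 6.0]
gripper_width: 0.0141
```

Emit:
servo_tool(targets=[{"dx":0.005,"dy":0.05,"dz":0,"spin":0,"grip":0},{"dx":0.01,"dy":0.1,"dz":0,"spin":0,"grip":0},{"dx":0.015,"dy":0.15,"dz":0,"spin":0,"grip":0},{"dx":0.02,"dy":0.2,"dz":0,"spin":0,"grip":0},{"dx":0.026,"dy":0.25,"dz":0,"spin":0,"grip":0},{"dx":0.032,"dy":0.3,"dz":0,"spin":0,"grip":0},{"dx":0.037,"dy":0.34,"dz":0,"spin":0,"grip":0},{"dx":0.042,"dy":0.38,"dz":0,"spin":0,"grip":0},{"dx":0.045,"dy":0.4,"dz":0,"spin":0,"grip":0},{"dx":0.045,"dy":0.4,"dz":0,"spin":0,"grip":0}])

```text
time_s: 13.9
tcp_pos: [0.5328, -0.036, 0.0999]
eef_rot: [-180.0, -0.1, -6.4]
contact_force: [1.5, -2.7, 5.6]
gripper_width: 0.0137
```

Emit:
servo_tool(targets=[{"dx":0.005,"dy":0.05,"dz":0,"spin":0,"grip":0},{"dx":0.01,"dy":0.1,"dz":0,"spin":0,"grip":0},{"dx":0.015,"dy":0.15,"dz":0,"spin":0,"grip":0},{"dx":0.02,"dy":0.2,"dz":0,"spin":0,"grip":0},{"dx":0.026,"dy":0.25,"dz":0,"spin":0,"grip":0},{"dx":0.032,"dy":0.3,"dz":0,"spin":0,"grip":0},{"dx":0.037,"dy":0.34,"dz":0,"spin":0,"grip":0},{"dx":0.042,"dy":0.38,"dz":0,"spin":0,"grip":0},{"dx":0.045,"dy":0.4,"dz":0,"spin":0,"grip":0},{"dx":0.045,"dy":0.4,"dz":0,"spin":0,"grip":0}])

```text
time_s: 14.73
tcp_pos: [0.5333, -0.0319, 0.0999]
eef_rot: [-180.0, -0.1, -6.4]
contact_force: [1.8, -3.1, 5.7]
gripper_width: 0.014
```

Emit:
servo_tool(targets=[{"dx":0.005,"dy":0.05,"dz":0,"spin":0,"grip":0},{"dx":0.01,"dy":0.1,"dz":0,"spin":0,"grip":0},{"dx":0.015,"dy":0.15,"dz":0,"spin":0,"grip":0},{"dx":0.02,"dy":0.2,"dz":0,"spin":0,"grip":0},{"dx":0.026,"dy":0.25,"dz":0,"spin":0,"grip":0},{"dx":0.032,"dy":0.3,"dz":0,"spin":0,"grip":0},{"dx":0.037,"dy":0.34,"dz":0,"spin":0,"grip":0},{"dx":0.042,"dy":0.38,"dz":0,"spin":0,"grip":0},{"dx":0.045,"dy":0.4,"dz":0,"spin":0,"grip":0},{"dx":0.045,"dy":0.4,"dz":0,"spin":0,"grip":0}])

```text
time_s: 15.57
tcp_pos: [0.5337, -0.0279, 0.0999]
eef_rot: [-180.0, -0.1, -6.4]
contact_force: [3.0, -2.8, 4.1]
gripper_width: 0.014
```

Emit:
servo_tool(targets=[{"dx":0.01,"dy":0.05,"dz":0,"spin":0,"grip":0},{"dx":0.015,"dy":0.1,"dz":0,"spin":0,"grip":0},{"dx":0.02,"dy":0.15,"dz":0,"spin":0,"grip":0},{"dx":0.03,"dy":0.2,"dz":0,"spin":0,"grip":0},{"dx":0.035,"dy":0.25,"dz":0,"spin":0,"grip":0},{"dx":0.04,"dy":0.3,"dz":0,"spin":0,"grip":0},{"dx":0.045,"dy":0.34,"dz":0,"spin":0,"grip":0},{"dx":0.05,"dy":0.38,"dz":0,"spin":0,"grip":0},{"dx":0.055,"dy":0.4,"dz":0,"spin":0,"grip":0},{"dx":0.055,"dy":0.4,"dz":0,"spin":0,"grip":0}])

```text
time_s: 16.4
tcp_pos: [0.5342, -0.0239, 0.0999]
eef_rot: [-180.0, -0.1, -6.4]
contact_force: [2.5, -2.0, 4.8]
gripper_width: 0.0141
```

Emit:
servo_tool(targets=[{"dx":0.01,"dy":0.05,"dz":0,"spin":0,"grip":0},{"dx":0.015,"dy":0.1,"dz":0,"spin":0,"grip":0},{"dx":0.02,"dy":0.15,"dz":0,"spin":0,"grip":0},{"dx":0.03,"dy":0.2,"dz":0,"spin":0,"grip":0},{"dx":0.035,"dy":0.25,"dz":0,"spin":0,"grip":0},{"dx":0.04,"dy":0.3,"dz":0,"spin":0,"grip":0},{"dx":0.045,"dy":0.34,"dz":0,"spin":0,"grip":0},{"dx":0.05,"dy":0.38,"dz":0,"spin":0,"grip":0},{"dx":0.055,"dy":0.4,"dz":0,"spin":0,"grip":0},{"dx":0.055,"dy":0.4,"dz":0,"spin":0,"grip":0}])

```text
time_s: 17.23
tcp_pos: [0.5346, -0.0199, 0.0998]
eef_rot: [-180.0, -0.0, -6.5]
contact_force: [2.0, -2.5, 5.6]
gripper_width: 0.0136
```

Emit:
servo_tool(targets=[{"dx":0.01,"dy":0.05,"dz":0,"spin":0,"grip":0},{"dx":0.015,"dy":0.1,"dz":0,"spin":0,"grip":0},{"dx":0.02,"dy":0.15,"dz":0,"spin":0,"grip":0},{"dx":0.03,"dy":0.2,"dz":0,"spin":0,"grip":0},{"dx":0.035,"dy":0.25,"dz":0,"spin":0,"grip":0},{"dx":0.04,"dy":0.3,"dz":0,"spin":0,"grip":0},{"dx":0.045,"dy":0.34,"dz":0,"spin":0,"grip":0},{"dx":0.05,"dy":0.38,"dz":0,"spin":0,"grip":0},{"dx":0.055,"dy":0.4,"dz":0,"spin":0,"grip":0},{"dx":0.055,"dy":0.4,"dz":0,"spin":0,"grip":0}])

```text
time_s: 18.07
tcp_pos: [0.5351, -0.0159, 0.0998]
eef_rot: [180.0, -0.0, -6.5]
contact_force: [2.4, -3.0, 6.5]
gripper_width: 0.014
```

Emit:
servo_tool(targets=[{"dx":0.01,"dy":0.05,"dz":0,"spin":0,"grip":0},{"dx":0.015,"dy":0.1,"dz":0,"spin":0,"grip":0},{"dx":0.02,"dy":0.15,"dz":0,"spin":0,"grip":0},{"dx":0.03,"dy":0.2,"dz":0,"spin":0,"grip":0},{"dx":0.035,"dy":0.25,"dz":0,"spin":0,"grip":0},{"dx":0.04,"dy":0.3,"dz":0,"spin":0,"grip":0},{"dx":0.045,"dy":0.34,"dz":0,"spin":0,"grip":0},{"dx":0.05,"dy":0.38,"dz":0,"spin":0,"grip":0},{"dx":0.055,"dy":0.4,"dz":0,"spin":0,"grip":0},{"dx":0.055,"dy":0.4,"dz":0,"spin":0,"grip":0}])

```text
time_s: 18.9
tcp_pos: [0.5356, -0.012, 0.0998]
eef_rot: [180.0, -0.0, -6.5]
contact_force: [2.4, -2.5, 6.2]
gripper_width: 0.014
```

Emit:
servo_tool(targets=[{"dx":0.01,"dy":0.05,"dz":0,"spin":0,"grip":0},{"dx":0.015,"dy":0.1,"dz":0,"spin":0,"grip":0},{"dx":0.02,"dy":0.15,"dz":0,"spin":0,"grip":0},{"dx":0.03,"dy":0.2,"dz":0,"spin":0,"grip":0},{"dx":0.035,"dy":0.25,"dz":0,"spin":0,"grip":0},{"dx":0.04,"dy":0.3,"dz":0,"spin":0,"grip":0},{"dx":0.045,"dy":0.34,"dz":0,"spin":0,"grip":0},{"dx":0.05,"dy":0.38,"dz":0,"spin":0,"grip":0},{"dx":0.055,"dy":0.4,"dz":0,"spin":0,"grip":0},{"dx":0.055,"dy":0.4,"dz":0,"spin":0,"grip":0}])

```text
time_s: 19.73
tcp_pos: [0.536, -0.008, 0.0998]
eef_rot: [180.0, -0.0, -6.5]
contact_force: [0.5, -2.3, 7.1]
gripper_width: 0.014
```

Emit:
servo_tool(targets=[{"dx":0.005,"dy":0.05,"dz":0,"spin":0,"grip":0},{"dx":0.01,"dy":0.1,"dz":0,"spin":0,"grip":0},{"dx":0.015,"dy":0.15,"dz":0,"spin":0,"grip":0},{"dx":0.02,"dy":0.2,"dz":0,"spin":0,"grip":0},{"dx":0.026,"dy":0.25,"dz":0,"spin":0,"grip":0},{"dx":0.032,"dy":0.3,"dz":0,"spin":0,"grip":0},{"dx":0.037,"dy":0.34,"dz":0,"spin":0,"grip":0},{"dx":0.042,"dy":0.38,"dz":0,"spin":0,"grip":0},{"dx":0.046,"dy":0.4,"dz":0,"spin":0,"grip":0},{"dx":0.046,"dy":0.4,"dz":0,"spin":0,"grip":0}])

```text
time_s: 20.57
tcp_pos: [0.5365, -0.004, 0.0998]
eef_rot: [180.0, -0.0, -6.5]
contact_force: [0.9, -1.3, 6.9]
gripper_width: 0.0139
```

Emit:
servo_tool(targets=[{"dx":0.005,"dy":0.05,"dz":0,"spin":0,"grip":0},{"dx":0.01,"dy":0.1,"dz":0,"spin":0,"grip":0},{"dx":0.015,"dy":0.15,"dz":0,"spin":0,"grip":0},{"dx":0.02,"dy":0.2,"dz":0,"spin":0,"grip":0},{"dx":0.026,"dy":0.25,"dz":0,"spin":0,"grip":0},{"dx":0.032,"dy":0.3,"dz":0,"spin":0,"grip":0},{"dx":0.037,"dy":0.34,"dz":0,"spin":0,"grip":0},{"dx":0.042,"dy":0.38,"dz":0,"spin":0,"grip":0},{"dx":0.046,"dy":0.4,"dz":0,"spin":0,"grip":0},{"dx":0.046,"dy":0.4,"dz":0,"spin":0,"grip":0}])

```text
time_s: 21.4
tcp_pos: [0.537, 0.0, 0.0998]
eef_rot: [180.0, -0.0, -6.5]
contact_force: [1.8, -3.4, 6.5]
gripper_width: 0.0137
```

Emit:
servo_tool(targets=[{"dx":0.005,"dy":0.05,"dz":0,"spin":0,"grip":0},{"dx":0.01,"dy":0.1,"dz":0,"spin":0,"grip":0},{"dx":0.015,"dy":0.15,"dz":0,"spin":0,"grip":0},{"dx":0.02,"dy":0.2,"dz":0,"spin":0,"grip":0},{"dx":0.026,"dy":0.25,"dz":0,"spin":0,"grip":0},{"dx":0.032,"dy":0.3,"dz":0,"spin":0,"grip":0},{"dx":0.037,"dy":0.34,"dz":0,"spin":0,"grip":0},{"dx":0.042,"dy":0.38,"dz":0,"spin":0,"grip":0},{"dx":0.046,"dy":0.4,"dz":0,"spin":0,"grip":0},{"dx":0.046,"dy":0.4,"dz":0,"spin":0,"grip":0}])

```text
time_s: 22.23
tcp_pos: [0.5373, 0.0031, 0.0998]
eef_rot: [179.9, -0.0, -6.5]
contact_force: [1.8, -8.4, 5.8]
gripper_width: 0.0139
```

Bind felt at 8.4 N, up from about 3 N. I stop here and back the cover off about 36 mm.

Emit:
servo_tool(targets=[{"dx":-0.03,"dy":-0.25,"dz":0,"spin":0,"grip":0},{"dx":-0.075,"dy":-0.7,"dz":0,"spin":0,"grip":0},{"dx":-0.13,"dy":-1.2,"dz":0,"spin":0,"grip":0},{"dx":-0.19,"dy":-1.7,"dz":0,"spin":0,"grip":0},{"dx":-0.25,"dy":-2.2,"dz":0,"spin":0,"grip":0},{"dx":-0.3,"dy":-2.7,"dz":0,"spin":0,"grip":0},{"dx":-0.36,"dy":-3.2,"dz":0,"spin":0,"grip":0},{"dx":-0.395,"dy":-3.5,"dz":0,"spin":0,"grip":0},{"dx":-0.41,"dy":-3.66,"dz":0,"spin":0,"grip":0},{"dx":-0.41,"dy":-3.66,"dz":0,"spin":0,"grip":0}])

```text
time_s: 23.07
tcp_pos: [0.5332, -0.0323, 0.0998]
eef_rot: [-180.0, -0.0, -6.5]
contact_force: [-0.5, -0.7, 6.3]
gripper_width: 0.0139
```

Emit:
servo_tool(targets=[{"dx":0,"dy":0,"dz":0,"spin":0,"grip":0},{"dx":0,"dy":0,"dz":0,"spin":0,"grip":20},{"dx":0,"dy":0,"dz":0,"spin":0,"grip":30},{"dx":0,"dy":0,"dz":0,"spin":0,"grip":45},{"dx":0,"dy":0,"dz":0,"spin":0,"grip":60},{"dx":0,"dy":0,"dz":0,"spin":0,"grip":60},{"dx":0,"dy":0,"dz":1,"spin":0,"grip":60},{"dx":0,"dy":0,"dz":3,"spin":0,"grip":60},{"dx":0,"dy":0,"dz":6,"spin":0,"grip":60},{"dx":0,"dy":0,"dz":10,"spin":0,"grip":60}])

```text
time_s: 23.9
tcp_pos: [0.5314, -0.0329, 0.1991]
eef_rot: [179.9, 0.3, -6.5]
contact_force: [0.7, -0.4, 0.4]
gripper_width: 0.0522
```

Bind felt and the cover is backed off. Now to the block.

Emit:
servo_tool(targets=[{"dx":0,"dy":4,"dz":0,"spin":0,"grip":60},{"dx":0,"dy":8,"dz":0,"spin":0,"grip":60},{"dx":0,"dy":12,"dz":0,"spin":0,"grip":60},{"dx":0,"dy":16,"dz":0,"spin":0,"grip":60},{"dx":-0.5,"dy":20,"dz":0,"spin":0,"grip":60},{"dx":-1,"dy":24,"dz":0,"spin":0,"grip":60},{"dx":-1.5,"dy":28,"dz":0,"spin":0,"grip":60},{"dx":-2,"dy":32,"dz":0,"spin":0,"grip":60},{"dx":-2.5,"dy":36,"dz":0,"spin":0,"grip":60},{"dx":-3,"dy":40,"dz":0,"spin":0,"grip":60}])

```text
time_s: 24.73
tcp_pos: [0.5024, 0.3694, 0.2005]
eef_rot: [-180.0, -0.0, -6.4]
contact_force: [0.9, 0.0, 0.3]
gripper_width: 0.0526
```

Emit:
servo_tool(targets=[{"dx":0,"dy":2,"dz":-1,"spin":0,"grip":60},{"dx":0,"dy":3,"dz":-2,"spin":0,"grip":60},{"dx":0,"dy":3.5,"dz":-3,"spin":0,"grip":60},{"dx":0,"dy":4,"dz":-4,"spin":0,"grip":60},{"dx":0,"dy":4,"dz":-4,"spin":0,"grip":60},{"dx":0,"dy":4,"dz":-4,"spin":0,"grip":60},{"dx":0,"dy":4,"dz":-4,"spin":0,"grip":60},{"dx":0,"dy":4,"dz":-4,"spin":0,"grip":60},{"dx":0,"dy":4,"dz":-4,"spin":0,"grip":60},{"dx":0,"dy":4,"dz":-4,"spin":0,"grip":60}])

```text
time_s: 25.57
tcp_pos: [0.5034, 0.4072, 0.1603]
eef_rot: [-179.9, -0.0, -6.5]
contact_force: [-0.5, -0.4, 0.4]
gripper_width: 0.0527
```

```bash
python3 - <<'E'
from h import *
import pickle
s=r.get_state();print(s["time_s"],s["tcp_pos"],s["eef_rot"],s["contact_force"])
c=r.get_calibration("wrist");pickle.dump(c,open("w3.pkl","wb"))
im=r.capture("wrist");t=r.capture("top")
for d in r.cut_out("block","wrist")[:4]:print(d["p"],d["extent"])
m=np.zeros((600,800,3),np.uint8);m[:480,:640]=im;m[480:,:280]=cv2.resize(t[190:305,230:430],(280,120))[:120]
m[380:600,400:800]=cv2.resize(t[190:300,230:430],(400,220),interpolation=cv2.INTER_CUBIC)
cv2.imwrite("pics/w3.png",im);cv2.imwrite("pics/t3.png",t);cv2.imwrite("pics/m3.png",m)
E
```

```text
25.5667 [0.50344589 0.40715385 0.16034561] [-1.79942412e+02 -3.38812754e-02 -6.49403647e+00] [-0.50243801 -0.40340834  0.43365074]
0.89 [290.7, 182.8, 324.1, 233.0]
0.69 [365.6, 211.7, 410.7, 264.6]
0.21 [588.0, 0.5, 640.0, 260.4]
```

View pics/m3.png

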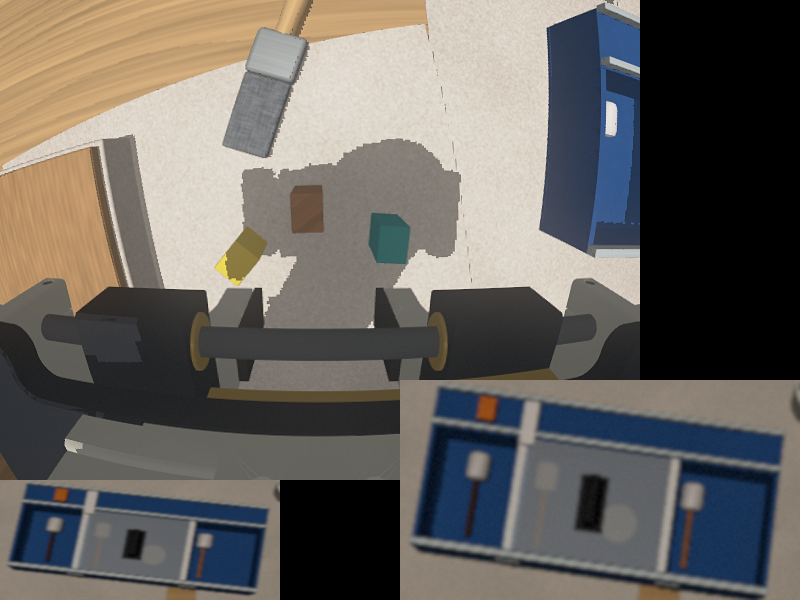

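The brown block is at px x 291–324, y 183–233. Teal (390,238) and yellow (240,255) are its neighbours. The top view shows the marker left ahead with a clear gap to the tongue. I fit the block's pose by its silhouette.

```bash
cat > fit.py <<'E'
from h import *
from scipy.optimize import minimize
def sil(p,c):
    x,y,w=p;w=np.radians(w)
    pts=[proj("wrist",(x+a*np.cos(w)-b*np.sin(w),y+a*np.sin(w)+b*np.cos(w),z),c) for a in(-.015,.015) for b in(-.012,.012) for z in(0,.05)]
    h=cv2.convexHull(np.float32(pts));m=np.zeros((1920,2560),np.uint8)
    cv2.fillConvexPoly(m,np.int32(np.round(h*4+1.5)),1);return m
def iou(p,c,M):
    m=sil(p,c);return 1-(m&M).sum()/(m|M).sum()
E
python3 - <<'E'
from fit import *
import pickle
c=pickle.load(open("w3.pkl","rb"))
d=r.cut_out("block","wrist")[0];print(d["extent"])
im=cv2.imread("pics/w3.png");hsv=cv2.cvtColor(im,cv2.COLOR_BGR2HSV)
g=((hsv[...,1]>95)&(hsv[...,0]<15)).astype(np.uint8);g[:,:280]=0;g[:,335:]=0;g[:175]=0;g[245:]=0
g=cv2.morphologyEx(g,cv2.MORPH_CLOSE,np.ones((5,5)))
print(g.sum(),d["mask"].sum(),(g&d["mask"]).sum(),cv2.boundingRect(g))
for nm,m0 in(("net",d["mask"].astype(np.uint8)),("col",g)):
    M=cv2.resize(m0,(2560,1920),interpolation=cv2.INTER_NEAREST)
    res=[]
    for w in range(-50,131,15):
        o=minimize(iou,(.525,.409,w),args=(c,M),method="Nelder-Mead",options=dict(initial_simplex=[(.525,.409,w),(.535,.409,w),(.525,.419,w),(.525,.409,w+8)],maxiter=80));res.append((o.fun,*o.x))
    for q in sorted(res)[:4]:print(nm,np.round(q,4))
E
```

```text
[290.7, 182.8, 324.1, 233.0]
1235 1486 1233 (291, 185, 32, 47)
net [ 0.0458  0.5283  0.4133 -4.9394]
net [4.580000e-02 5.283000e-01 4.133000e-01 1.750606e+02]
net [ 0.0459  0.5283  0.4134 -5.0593]
net [ 0.0463  0.5284  0.4135 -5.6922]
col [ 0.2043  0.5287  0.4134 -4.615 ]
col [ 0.2047  0.529   0.4134 -6.0028]
col [ 0.206   0.5286  0.4133 -4.9817]
col [ 0.206   0.5287  0.4133 -4.9666]
```

Emit:
servo_tool(targets=[{"dx":1.3,"dy":0.3,"dz":0,"spin":0.02,"grip":55},{"dx":2.5,"dy":0.6,"dz":-1,"spin":0.02,"grip":55},{"dx":2.5,"dy":0.6,"dz":-3.5,"spin":0.02,"grip":55},{"dx":2.5,"dy":0.6,"dz":-6,"spin":0.02,"grip":55},{"dx":2.5,"dy":0.6,"dz":-8.5,"spin":0.02,"grip":55},{"dx":2.5,"dy":0.6,"dz":-10.5,"spin":0.02,"grip":55},{"dx":2.5,"dy":0.6,"dz":-12,"spin":0.02,"grip":55},{"dx":2.5,"dy":0.6,"dz":-13,"spin":0.02,"grip":55},{"dx":2.5,"dy":0.6,"dz":-13.4,"spin":0.02,"grip":55},{"dx":2.5,"dy":0.6,"dz":-13.4,"spin":0.02,"grip":55}])

```text
time_s: 26.6
tcp_pos: [0.5279, 0.4132, 0.0248]
eef_rot: [179.9, 0.0, -5.3]
contact_force: [0.2, 0.0, -0.3]
gripper_width: 0.0484
```

Emit:
servo_tool(targets=[{"dx":0,"dy":0,"dz":0,"spin":0,"grip":45},{"dx":0,"dy":0,"dz":0,"spin":0,"grip":38},{"dx":0,"dy":0,"dz":0,"spin":0,"grip":32},{"dx":0,"dy":0,"dz":0,"spin":0,"grip":28},{"dx":0,"dy":0,"dz":0,"spin":0,"grip":24},{"dx":0,"dy":0,"dz":0,"spin":0,"grip":15},{"dx":0,"dy":0,"dz":0,"spin":0,"grip":10},{"dx":0,"dy":0,"dz":0,"spin":0,"grip":10},{"dx":0,"dy":0,"dz":0,"spin":0,"grip":10},{"dx":0,"dy":0,"dz":0,"spin":0,"grip":10}], squeeze=15)

```text
time_s: 27.43
tcp_pos: [0.5284, 0.4137, 0.0263]
eef_rot: [-180.0, -0.0, -5.3]
contact_force: [-0.8, -0.5, 5.6]
gripper_width: 0.0238
```

Emit:
servo_tool(targets=[{"dx":0,"dy":0,"dz":1,"spin":0,"grip":10},{"dx":0,"dy":0,"dz":3,"spin":0,"grip":10},{"dx":0,"dy":0,"dz":6,"spin":0,"grip":10},{"dx":0,"dy":0,"dz":9,"spin":0,"grip":10},{"dx":0,"dy":0,"dz":12,"spin":0,"grip":10},{"dx":1,"dy":-3,"dz":14.5,"spin":0,"grip":10},{"dx":2,"dy":-6,"dz":16,"spin":-0.02,"grip":10},{"dx":3.2,"dy":-9.5,"dz":16,"spin":-0.02,"grip":10},{"dx":4.5,"dy":-13,"dz":16,"spin":-0.02,"grip":10},{"dx":5.7,"dy":-16.5,"dz":16,"spin":-0.02,"grip":10}])

```text
time_s: 28.27
tcp_pos: [0.5853, 0.247, 0.1865]
eef_rot: [-180.0, -0.0, -6.4]
contact_force: [0.4, 0.9, -0.0]
gripper_width: 0.0242
```

Emit:
servo_tool(targets=[{"dx":1,"dy":-3,"dz":0,"spin":0,"grip":10},{"dx":2.2,"dy":-6.5,"dz":0,"spin":0,"grip":10},{"dx":3.5,"dy":-10,"dz":0,"spin":0,"grip":10},{"dx":4.7,"dy":-13,"dz":0,"spin":0,"grip":10},{"dx":5.6,"dy":-15.5,"dz":-1,"spin":0,"grip":10},{"dx":6,"dy":-17,"dz":-2,"spin":0,"grip":10},{"dx":6.1,"dy":-17.5,"dz":-3,"spin":0,"grip":10},{"dx":6.1,"dy":-17.5,"dz":-3,"spin":0,"grip":10},{"dx":6.1,"dy":-17.5,"dz":-3,"spin":0,"grip":10},{"dx":6.1,"dy":-17.5,"dz":-3,"spin":0,"grip":10}])

```text
time_s: 29.1
tcp_pos: [0.6461, 0.0745, 0.1559]
eef_rot: [180.0, -0.0, -6.4]
contact_force: [-0.5, 0.7, -0.1]
gripper_width: 0.024
```

```bash
python3 - <<'E'
from h import *
import pickle
s=r.get_state();print(s["time_s"],s["tcp_pos"],s["eef_rot"],s["contact_force"],s["gripper_width"])
c=r.get_calibration("wrist");pickle.dump(c,open("w4.pkl","wb"))
im=r.capture("wrist");cv2.imwrite("pics/w4.png",im)
t=s["tcp_pos"]
for q in((t[0],t[1],t[2]-.026),(.6462,.0735,.08),(.6462,.0735,.092)):print(np.round(proj("wrist",q,c),1))
E
```

```text
29.1 [0.64609011 0.07450175 0.1559028 ] [ 1.79999773e+02 -1.24264497e-02 -6.39745506e+00] [-0.45471726  0.72343669 -0.05268336] 0.023953659670114882
[318.7 287.8]
[320.  258.3]
[320.1 264.3]
```

View pics/w4.png

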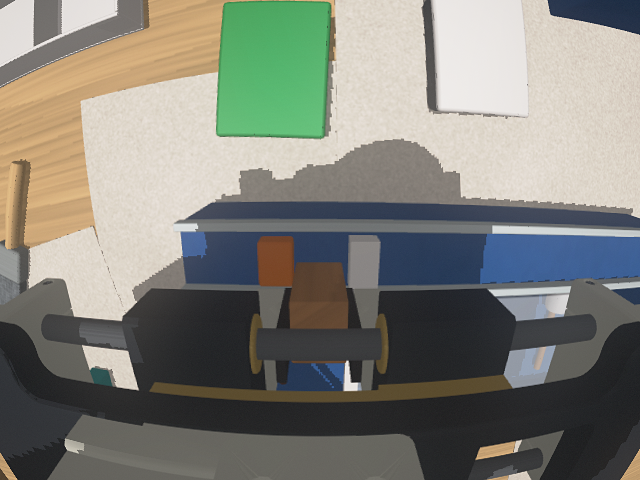

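The block is held upright between the marker (x 259–295) and the tongue (x 348–380), above the channel. I compute the gap and rail positions.

```bash
python3 - <<'E'
from h import *
import pickle
c=pickle.load(open("w4.pkl","rb"))
Y=np.radians(-6.42);ex=np.array([np.cos(Y),np.sin(Y)]);ey=np.array([-ex[1],ex[0]])
def s(n,uv,z):
    p=atz("wrist",uv,z,c);print(n,uv,z,"case xy",(p[:2]@ex).round(4),(p[:2]@ey).round(4))
t=r.get_state()["tcp_pos"][:2];print("tcp",t@ex,t@ey)
s("mk far back",(293,238),.097);s("mk near back",(294,286),.097);s("mk far front",(258,238),.097)
s("tg far front",(348,236),.099);s("tg near front",(348,286),.099);s("tg far rear",(380,236),.099)
for u in(230,320,440):
    s("outer rail out",(u,221+abs(u-320)*.0),.092);s("outer rail in",(u,234),.092)
s("floor@outer rail",(320,234),.08);s("near rail",(220,285),.092);s("near rail2",(220,291),.092);s("near",(450,287),.092)
g=cv2.imread("pics/w4.png")
for u in(220,320,430):print(u,[(v,g[v,u].tolist()) for v in range(214,240,2)])
print([(v,g[v,220].tolist()) for v in range(278,296,2)])
E
```

```text
tcp 0.633837271687017 0.14650042035721622
mk far back (293, 238) 0.097 case xy 0.6525 0.1618
mk near back (294, 286) 0.097 case xy 0.6211 0.1618
mk far front (258, 238) 0.097 case xy 0.6525 0.1833
tg far front (348, 236) 0.099 case xy 0.6543 0.1286
tg near front (348, 286) 0.099 case xy 0.6219 0.1278
tg far rear (380, 236) 0.099 case xy 0.6543 0.1092
outer rail out (230, 221.0) 0.092 case xy 0.6622 0.2015
outer rail in (230, 234) 0.092 case xy 0.6538 0.202
outer rail out (320, 221.0) 0.092 case xy 0.6619 0.1454
outer rail in (320, 234) 0.092 case xy 0.6537 0.1454
outer rail out (440, 221.0) 0.092 case xy 0.6625 0.0692
outer rail in (440, 234) 0.092 case xy 0.654 0.0685
floor@outer rail (320, 234) 0.08 case xy 0.6506 0.1453
near rail (220, 285) 0.092 case xy 0.6191 0.2114
near rail2 (220, 291) 0.092 case xy 0.6148 0.2119
near (450, 287) 0.092 case xy 0.617 0.0573
220 [(214, [89, 73, 66]), (216, [89, 72, 66]), (218, [91, 77, 71]), (220, [110, 110, 110]), (222, [110, 109, 108]), (224, [122, 122, 120]), (226, [122, 122, 120]), (228, [122, 121, 119]), (230, [121, 120, 119]), (232, [93, 71
[... 157 characters left out ...]
04]), (222, [106, 106, 103]), (224, [117, 117, 115]), (226, [115, 115, 113]), (228, [116, 116, 114]), (230, [117, 117, 115]), (232, [86, 63, 49]), (234, [91, 64, 48]), (236, [91, 63, 49]), (238, [91, 64, 48])]
430 [(214, [82, 62, 51]), (216, [82, 61, 50]), (218, [81, 60, 49]), (220, [100, 93, 86]), (222, [105, 105, 103]), (224, [114, 114, 111]), (226, [120, 120, 116]), (228, [118, 118, 115]), (230, [119, 119, 116]), (232, [105, 100, 93]), (234, [88, 62, 44]), (236, [89, 61, 44]), (238, [89, 62, 45])]
[(278, [89, 61, 47]), (280, [87, 60, 46]), (282, [87, 60, 44]), (284, [96, 87, 78]), (286, [102, 101, 99]), (288, [105, 104, 102]), (290, [63, 62, 61]), (292, [45, 41, 42]), (294, [45, 41, 41])]
```

```bash
python3 - <<'E'
from h import *
import pickle
c=pickle.load(open("w4.pkl","rb"))
Y=np.radians(-6.42);ex=np.array([np.cos(Y),np.sin(Y)]);ey=np.array([-ex[1],ex[0]])
for uv,z in (((294,263),.13),((343,263),.13),((291,303),.18),((348,303),.18),((320,231),.092),((320,223.5),.092),((220,284),.092)):
    p=atz("wrist",uv,z,c);print(uv,(p[:2]@ex).round(4),(p[:2]@ey).round(4))
g=cv2.imread("pics/w4.png");print([(v,g[v,318].tolist()) for v in range(256,270,2)],[(v,g[v,318].tolist()) for v in range(296,308,2)])
print([(u,g[270,u].tolist()) for u in range(286,302,2)],[(u,g[270,u].tolist()) for u in range(336,352,2)])
E
```

```text
(294, 263) 0.6478 0.1592
(343, 263) 0.6478 0.1335
(291, 303) 0.6482 0.1574
(348, 303) 0.6482 0.1347
(320, 231) 0.6556 0.1454
(320, 223.5) 0.6603 0.1454
(220, 284) 0.6198 0.2114
[(256, [90, 61, 46]), (258, [87, 61, 44]), (260, [87, 60, 43]), (262, [63, 65, 74]), (264, [51, 68, 91]), (266, [48, 66, 89]), (268, [50, 67, 91])] [(296, [48, 67, 91]), (298, [47, 64, 91]), (300, [48, 65, 90]), (302, [50, 72, 98]), (304, [50, 73, 101]), (306, [53, 75, 104])]
[(286, [37, 70, 121]), (288, [40, 72, 123]), (290, [39, 70, 119]), (292, [36, 62, 105]), (294, [75, 60, 64]), (296, [47, 64, 86]), (298, [48, 63, 86]), (300, [49, 65, 87])] [(336, [52, 70, 96]), (338, [51, 67, 92]), (340, [50, 69, 92]), (342, [58, 66, 81]), (344, [90, 62, 44]), (346, [88, 59, 43]), (348, [106, 104, 106]), (350, [126, 127, 130])]
```

Relative to the held block, the channel centre is about 3 mm further to +x and the gap centre 1.3 mm back. I correct for that and descend.

Emit:
servo_tool(targets=[{"dx":0.3,"dy":-0.15,"dz":0,"spin":0,"grip":10},{"dx":0.3,"dy":-0.15,"dz":0,"spin":0,"grip":10},{"dx":0.3,"dy":-0.15,"dz":-1,"spin":0,"grip":10},{"dx":0.3,"dy":-0.15,"dz":-2,"spin":0,"grip":10},{"dx":0.3,"dy":-0.15,"dz":-3,"spin":0,"grip":10},{"dx":0.3,"dy":-0.15,"dz":-3.8,"spin":0,"grip":10},{"dx":0.3,"dy":-0.15,"dz":-4.4,"spin":0,"grip":10},{"dx":0.3,"dy":-0.15,"dz":-4.8,"spin":0,"grip":10},{"dx":0.3,"dy":-0.15,"dz":-4.8,"spin":0,"grip":10},{"dx":0.3,"dy":-0.15,"dz":-4.8,"spin":0,"grip":10}])

```text
time_s: 29.98
tcp_pos: [0.6492, 0.0719, 0.1074]
eef_rot: [180.0, 0.0, -6.5]
contact_force: [-0.4, -0.3, -1.2]
gripper_width: 0.0236
```

Emit:
servo_tool(targets=[{"dx":0,"dy":0,"dz":-0.03,"spin":0,"grip":10},{"dx":0,"dy":0,"dz":-0.06,"spin":0,"grip":10},{"dx":0,"dy":0,"dz":-0.09,"spin":0,"grip":10},{"dx":0,"dy":0,"dz":-0.12,"spin":0,"grip":10},{"dx":0,"dy":0,"dz":-0.14,"spin":0,"grip":10},{"dx":0,"dy":0,"dz":-0.16,"spin":0,"grip":10},{"dx":0,"dy":0,"dz":-0.18,"spin":0,"grip":10},{"dx":0,"dy":0,"dz":-0.18,"spin":0,"grip":10},{"dx":0,"dy":0,"dz":-0.18,"spin":0,"grip":10},{"dx":0,"dy":0,"dz":-0.18,"spin":0,"grip":10}])

```text
time_s: 30.82
tcp_pos: [0.6491, 0.0719, 0.106]
eef_rot: [-180.0, -0.0, -6.5]
contact_force: [-1.3, 1.2, 3.0]
gripper_width: 0.0236
```

```bash
python3 - <<'E'
from h import *
im=r.capture("wrist");s=r.capture("side")
m=np.zeros((600,800,3),np.uint8);m[:300,:500]=im[180:480,70:570];m[300:,:]=cv2.resize(s[180:330,240:440],(800,600),interpolation=cv2.INTER_CUBIC)[100:400]
cv2.imwrite("pics/m5.png",m)
E
```

```text
(no output)
```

View pics/m5.png

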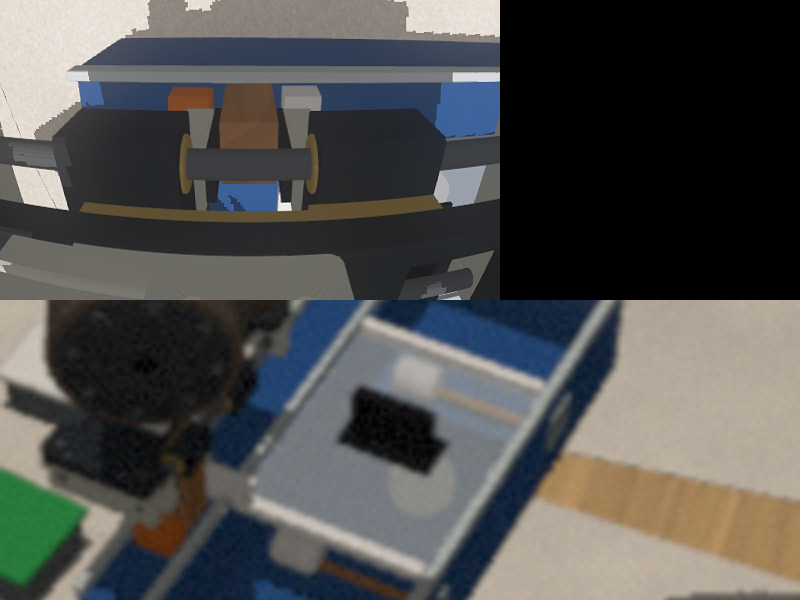

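The block sits between the orange marker and the white tongue, with gaps on both sides. Floor contact is about 3 N at TCP z 0.106, as expected. I release with a small opening and lift straight up.

Emit:
servo_tool(targets=[{"dx":0,"dy":0,"dz":0,"spin":0,"grip":29},{"dx":0,"dy":0,"dz":0,"spin":0,"grip":31},{"dx":0,"dy":0,"dz":0,"spin":0,"grip":34},{"dx":0,"dy":0,"dz":0,"spin":0,"grip":37},{"dx":0,"dy":0,"dz":0,"spin":0,"grip":40},{"dx":0,"dy":0,"dz":0,"spin":0,"grip":42},{"dx":0,"dy":0,"dz":0,"spin":0,"grip":42},{"dx":0,"dy":0,"dz":0.3,"spin":0,"grip":42},{"dx":0,"dy":0,"dz":0.8,"spin":0,"grip":42},{"dx":0,"dy":0,"dz":1.5,"spin":0,"grip":42}])

```text
time_s: 31.75
tcp_pos: [0.6489, 0.0718, 0.1209]
eef_rot: [180.0, 0.0, -6.5]
contact_force: [0.2, 0.7, -0.1]
gripper_width: 0.0369
```

Emit:
servo_tool(targets=[{"dx":0,"dy":0,"dz":1,"spin":0,"grip":42},{"dx":0,"dy":0,"dz":2,"spin":0,"grip":42},{"dx":0,"dy":0,"dz":4,"spin":0,"grip":42},{"dx":0,"dy":0,"dz":6,"spin":0,"grip":42},{"dx":0,"dy":0,"dz":8,"spin":0,"grip":42},{"dx":-2,"dy":0,"dz":10,"spin":0,"grip":42},{"dx":-4,"dy":0,"dz":10,"spin":0,"grip":42},{"dx":-6,"dy":0,"dz":10,"spin":0,"grip":42},{"dx":-6,"dy":0,"dz":10,"spin":0,"grip":42},{"dx":-6,"dy":0,"dz":10,"spin":0,"grip":42}])

```text
time_s: 32.58
tcp_pos: [0.5889, 0.072, 0.2227]
eef_rot: [-179.9, -0.1, -6.4]
contact_force: [1.6, -0.3, -0.5]
gripper_width: 0.0365
```

```bash
python3 - <<'E'
from h import *
im=r.capture("wrist");s=r.get_state();print(s["time_s"],s["tcp_pos"],s["contact_force"])
cv2.imwrite("pics/w6.png",im)
E
```

```text
32.6333 [0.58947551 0.07208479 0.22227338] [ 0.60093135 -0.05878527  0.51748814]
```

View pics/w6.png

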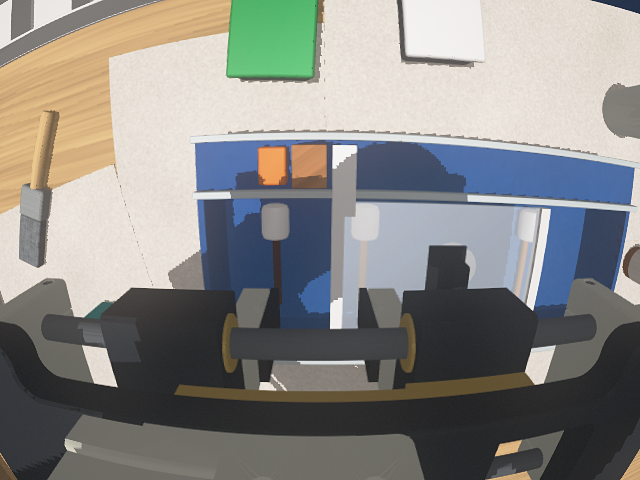

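The block (x 291–327, y 145–188) stands upright between the rails. It has a gap to the marker (x 258–288) on one side and to the tongue (from x 332) on the other. The hand is clear, so I hand in.

```bash
python3 -c "
from plant import r
print(r.close_job())"
```

```text
the job is handed in; nothing more can be done
None
```

The job is done and handed in at about 32.6 s of the 67 s allowed.

- **Slide and bind:** I gripped the handle and slid the cover about 122 mm forward, the tongue pushing the marker ahead of it. It ran at about 3 N and I stopped when the force rose to 8.4 N, well under the 15 N limit.
- **Back-off:** I drew the cover back about 36 mm. The camera put the gap between tongue and marker at about 34 mm, and the arm's own position readings put it at 35.7 mm.
- **Block:** I took the brown block, judging it the wooden one by its colour. I stood it on the channel floor in the gap; the floor contact was about 3 N at the expected height.
- **Last check:** The final picture shows the block upright between the rails, with space to both the marker and the tongue. The hand was clear, with no notable force on the tool.
- **Disagreements:** Estimates of the channel's centre line differed by 2 to 3 mm between views. I settled that by measuring the held block against the channel in one picture. The lateral force on the handle reached about 3 N during the slide. My first three move calls were refused for their format, and nothing moved.

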